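# Slide a shelf board home into its rail slots and swing the keeper over it

### The job

Push the plywood shelf board along the rails of the steel rack with a fingertip, slowly enough that you feel its feet drop into the slots and it lies flat on both rails. Then push the small keeper arm round by its pin to its stop, so that it lies over the board's leading edge. Only push: never lift or tip the board, leave the other things on the bench alone, and finish with your hand clear.

Things in the scene. Friction and masses are not known exactly. Their poses are not given: they have to be found in the camera images.
- rack: Low steel shelf-rack section fixed on the bench; origin at bench level mid-width. Local x (-225 to +185 mm) is the push direction, width 220 mm (local y). Two flat rails along x, tops 50 mm above the bench, 8 mm thick, |y| 61-107 mm. Outside each a 3 mm side plate, 74 mm high, guides the board. Open between the rails but for two 15 mm high crossbars (x -210 to -180, 138 to 178)
- seat (a point): point on the rack at local (30, 0, 50) mm, where the board's origin lies when it is fully home: then underside on the rails, 50 mm above the bench, top at 62 mm
- slot (a point): mouth of one slot, at rack-local (95, 95, 50) mm. Each rail has two through slots 20 mm long in x: one in its outer half (|y| 84-107) centred at x = +95 mm, one in its inner half (|y| 61-84) centred at x = -35 mm. The feet have 3 mm play each way in them, and the slot ends stop the push
- board: Loose plywood board, 170 mm along the rails (local x, the push direction), 208 mm across, 12 mm thick, 0.28-0.46 kg, 2 mm play to each side plate. Origin at the centre of the plywood's underside. Sliding on its feet the underside is 57 mm above the bench, 80-160 mm short of home at the start; sliding takes 1 to 5 N. Four feet 14 x 14 x 7 mm: at x = +65, y = +-94.5 and x = -65, y = +-73.5
- board_tail (a point): middle of the board's trailing edge, half way up its thickness, at board-local (-85, 0, 6) mm: push here along the rack's +x. Behind it, between the rails, a fingertip may go as low as 45 mm above the bench
- keeper_pivot (a point): the keeper's vertical pivot axis, on the rack's centre line at local x = 158 mm, 66 mm above the bench (height of the arm's underside), on a post of 22 mm diameter
- keeper_pin (a point): centre of the top of the upright round pin (12 mm diameter, 71 to 105 mm above the bench) on the keeper arm, 50 mm from the pivot: push it sideways with the fingertip. The arm is a flat aluminium bar 24 mm wide, underside 66 mm, top 71 mm above the bench, reaching 62 mm from the pivot
- keeper (a joint): angle of the keeper arm, rad: at 0 it points to the rack's local +y; it turns counter-clockwise seen from above to its stop at 1.57, where it points to local -x, over the seated board's leading edge. Starts at 0 to 0.4, stays where left, about 1 N at the pin moves it. A board that has not dropped is too high for the arm to pass over
- carton: bystander: small white carton 60 x 90 x 50 mm high, origin at the centre of its underside
- tape_roll: bystander: cardboard tape roll standing flat, 90 mm diameter, 48 mm high, origin at the centre of its underside
- mallet: bystander: hammer lying on the bench
- glue: bystander: small white bottle 44 mm diameter, 110 mm high, origin at the centre of its underside

How it is judged:
On the way:
1. the board has dropped into the slots and lies flat on the rails, the keeper still open (z of board in the frame of rack between 0.046 and 0.0525 m and x of board in the frame of rack between 0.024 and 0.036 m and angle between board's own z axis and vertical below 0.02 rad and value of joint keeper below 0.7 rad), for 0.2 s.
At the end, for the whole second after the job is handed in: the board's feet are in the slots: underside within 2.5 mm of the rail tops, within 6 mm of the seat along the rails, level within 0.02 rad, at rest; the keeper is turned beyond 1.4 rad over it (z of board in the frame of rack between 0.046 and 0.0525 m and x of board in the frame of rack between 0.024 and 0.036 m and angle between board's own z axis and vertical below 0.02 rad and value of joint keeper above 1.4 rad and linear speed of board below 0.01 m/s and velocity of joint keeper below 0.05 rad/s); the robot touches nothing.
It fails at once if the board is lifted off the rails or tipped (z of board in the frame of rack above 0.069 m or angle between board's own z axis and vertical above 0.15 rad).
It fails at once if a bystander is disturbed (distance of any of carton, tape_roll, mallet, glue from where it was at the start of the episode above 0.03 m).
It also fails if it takes over 54 s, if anything falls off the work surface, if the arm or the gripper's body presses on something with over 40 N, if the wrist force passes 120 N, or if a joint passes its speed limit or range.

### The arm

A 7-joint arm with a two-finger parallel gripper is mounted at the origin on the work surface. World frame = base frame: x ahead of the robot, y to its left, z up, the work surface at z = 0. Lengths are in m, angles in rad, forces in N, time in s.
With the tool pointing down it reaches from about 0.35 to 0.9 m from the base axis. Payload 19.9 kg.
Tool frame: the origin (TCP) lies midway between the tips of the shut fingers; the grasp point (between the pads) lies 19 mm behind it; z points along the fingers, y is the line along which they close (so a half turn about z gives the same grasp; the last joint's range is limited). The gripper opens to 85 mm and grips with 20 to 120 N. Pads are 22 mm wide; open, the fingers measure 114 mm over their backs; the gripper's body (76 mm by 85 mm) begins 54 mm behind the grasp point. The pads swing forward as they close: fully open they stand 13 mm farther back than shut.
Start: joints at [-1.24, 0.417, -0.01, 1.614, 0.005, 1.111, -0.053], TCP at [0.227, 0.582, 0.231] pointing down, gripper open.
Joint ranges: [-2.81, 2.81], [-0.39, 2.02], [-1.27, 1.25], [0.06, 2.57], [-1.19, 4.33], [0.19, 2], [-2.82, 2.82]. Speed limits (rad/s): [1.89, 1.89, 2.39, 2.39, 3.01, 3.01, 3.01].

### API

Orientations are given as a 3x3 rotation matrix whose columns are the frame's x, y, z axes.
In Python, from bench import env gives the robot as it stands.
- The arm moves only by the shell command python3 -m jog 'ROWS'. ROWS is JSON, a list of rows, each a list of 7 numbers: the shift along the world's x, y, z in cm, then the turn, a rotation vector about the world's x, y, z in rad, then the closure, from 0 (fully open) to 1 (shut). A call has 1 to 20 rows; each row is the pose to reach, as a shift and turn from the pose commanded when the call began; what a row does not reach only later rows make up. A row lasts 1/10 s, in which the tool goes at most 50 mm and 8.59 degrees, less where a joint would pass 70% of its speed; a pose out of reach is approached as far as the arm can. A call with a gripper value outside its range is refused whole. The fingers move at their own pace and stop on an object; the grip force is fixed at half the most. Time passes only in rows, so rows that repeat a pose let the fingers close. It gives the time, the measured TCP pose, the force, the opening and the grip force at its end, in the units of the state.
- env.get_state(): the state, without advancing time (a new reading comes with each control period).
- env.read_camera(name): name is "scene" or "top" or "wrist"; returns a dict with "img" (480x640x3 uint8, red, green, blue), "fovy" (degrees; the focal length in pixels is half the picture's height over the tangent of half this angle, whatever the lens; pixels are square), "cx", "cy" (the principal point, pixels), "world_from_camera" (4x4, takes a point from camera to world coordinates). Camera axes: x right, y down, z forward; pixel columns grow to the right and rows downward; lengths in m; the calibration is good to about 2 mm. The wrist camera is an equidistant fisheye: a pixel r from the principal point sees the ray r / f radians off the axis. A picture is of the moment at which its call begins. There is no depth.
- env.hand_in(): hands the job in; it is judged then, once.
Trained networks look in a picture, given as the dict that the camera call returned (one of the last four; its "shot" number tells which), for a name from the list of things; names that differ only in an ending like _2 or _b are one class to them, and where a whole thing is asked for, a point or a joint stands for the part that bears it (a point fixed in the world has none). Each returns a list of dicts, best first, with "p" (0 to 1); they miss things now and then, are a little off and sometimes report something else, mostly with a low value. They report only what shows in the picture. A call takes as long as a camera call.
- env.look_for(name, picture): "box" ([left, top, right, bottom] in pixels, round what is visible of it).
The state is a dict: "t": time; "qpos": joint angles; "joint_vel": joint speeds; "tau": joint torques, N m; "position": TCP position; "eef_rot": TCP orientation; "ft_force": force on the tool from outside, world axes, zero at the start; "ft_torque": the same for the moment, N m; "width": opening from 0.0 (shut) to 1.0 (fully open); "grasp_force": force on a finger pad.
Only numpy, scipy, OpenCV 4.12 (cv2) and the standard library are available. Lean on these libraries where they do the work, as an engineer would, in place of code of your own. Each camera call takes 0.05 s, during which the arm holds its last target. There are 200 camera calls.

## Working session

There is one attempt and no reset: what is moved stays moved. The work goes in short steps, Python scripts to look and compute and a shell command to move; the robot and the scene stay as the last step left them, time stands still between calls to the robot, and variables do not carry over. Pictures are saved under pics/ and viewed, at most 10 in all, crops included, and the job is handed in when it is done.

```bash
mkdir -p pics; cat > h.py <<'E'
import numpy as np, cv2
from bench import env
def proj(c,P):
    P=np.atleast_2d(P);T=np.linalg.inv(c["world_from_camera"]);p=P@T[:3,:3].T+T[:3,3]
    f=240/np.tan(np.radians(c["fovy"])/2);return np.c_[c["cx"]+f*p[:,0]/p[:,2],c["cy"]+f*p[:,1]/p[:,2]]
def unproj(c,u,v,z):
    f=240/np.tan(np.radians(c["fovy"])/2);T=np.array(c["world_from_camera"])
    d=T[:3,:3]@np.array([(u-c["cx"])/f,(v-c["cy"])/f,1]);return T[:3,3]+d*(z-T[2,3])/d[2]
E
python3 - <<'E'
from h import *
s=env.get_state();print(s["position"],s["eef_rot"],s["width"])
for n in("top","scene"):
    c=env.read_camera(n);cv2.imwrite(f"pics/{n}0.png",c["img"][:,:,::-1]);print(n,c["fovy"],np.round(c["world_from_camera"],3).tolist())
    for k in("rack","board","keeper","keeper_pin","carton","tape_roll","mallet","glue"):
        print(k,[(np.round(r["box"]).tolist(),round(r["p"],2)) for r in env.look_for(k,c)[:2]])
E
```

```text
[0.22692046 0.58197822 0.23064524] [[-9.31686548e-01  3.63263033e-01 -3.81046520e-04]
 [ 3.63263225e-01  9.31685786e-01 -1.19445025e-03]
 [-7.88839933e-05 -1.25127341e-03 -9.99999214e-01]] 0.9968739324617787
top 45.549612369066054 [[-0.017, -0.996, 0.087, 0.408], [-1.0, 0.019, 0.014, -0.069], [-0.016, -0.087, -0.996, 1.82], [0.0, 0.0, 0.0, 1.0]]
rack [([253.0, 197.0, 391.0, 302.0], 0.84)]
board [([314.0, 200.0, 383.0, 280.0], 0.57)]
keeper [([262.0, 260.0, 278.0, 284.0], 0.77)]
keeper_pin []
carton [([315.0, 198.0, 385.0, 282.0], 0.71), ([438.0, 199.0, 471.0, 227.0], 0.6)]
tape_roll [([280.0, 147.0, 313.0, 178.0], 0.94)]
mallet [([456.0, 272.0, 492.0, 355.0], 0.6), ([252.0, 198.0, 393.0, 300.0], 0.32)]
glue [([454.0, 270.0, 492.0, 353.0], 0.59)]
scene 43.42317953559333 [[-0.397, 0.618, -0.679, 1.759], [0.918, 0.254, -0.305, 0.461], [-0.016, -0.744, -0.668, 1.235], [0.0, 0.0, 0.0, 1.0]]
rack [([265.0, 196.0, 412.0, 274.0], 0.71)]
board [([278.0, 203.0, 345.0, 251.0], 0.64)]
keeper [([398.0, 209.0, 406.0, 237.0], 0.45)]
keeper_pin []
carton [([186.0, 208.0, 220.0, 240.0], 0.81)]
tape_roll [([313.0, 293.0, 345.0, 332.0], 0.91)]
mallet [([209.0, 148.0, 244.0, 191.0], 0.65)]
glue [([473.0, 285.0, 493.0, 322.0], 0.6)]
```

```bash
python3 - <<'E'
import cv2
a=cv2.imread("pics/top0.png")[185:315,240:400];cv2.imwrite("pics/c1.png",cv2.resize(a,(800,650))[:600] if 0 else cv2.resize(a,None,fx=4.6,fy=4.6,interpolation=cv2.INTER_CUBIC))
E
```

```text
(no output)
```

View pics/c1.png

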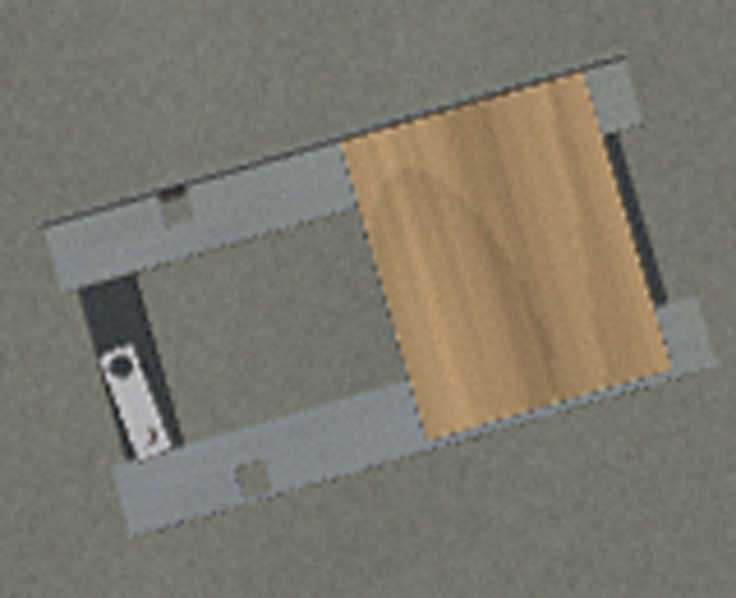

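View pics/scene0.png

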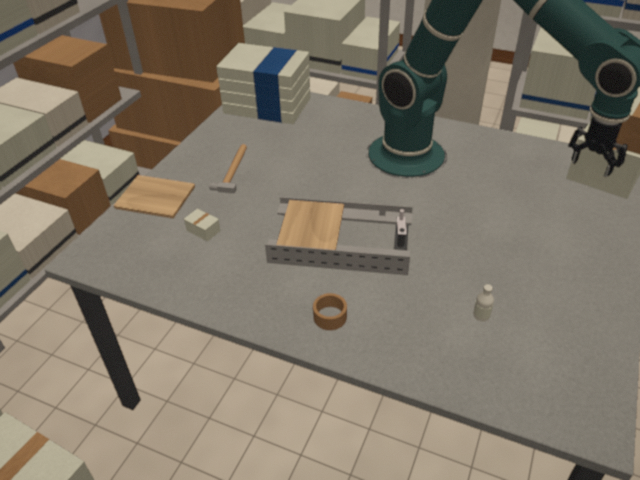

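The top crop shows rack +x pointing left (world +y). The board trailing corners are at crop (583,70) and (670,370). The keeper pivot is at (122,367) and the pin is near (152,437). The carton and mallet sit beyond the trailing end; the tape roll is off to the far side.

```bash
cat >> h.py <<'E'
def fit(c,pts):
    A=[];B=[]
    for u,v,x,y,z in pts:
        A.append([x,y]);B.append(unproj(c,u,v,z)[:2])
    A=np.array(A);B=np.array(B);a=A.mean(0);b=B.mean(0);H=(A-a).T@(B-b)
    t=np.arctan2(H[0,1]-H[1,0],H[0,0]+H[1,1]);R=np.array([[np.cos(t),-np.sin(t)],[np.sin(t),np.cos(t)]])
    o=b-R@a;return t,R,o,(B-(A@R.T+o))
E
python3 - <<'E'
from h import *
c=env.read_camera("top");s=lambda u,v:(240+(u+.5)/4.6-.5,185+(v+.5)/4.6-.5)
P=[(*s(115,465),.185,.061,.05),(*s(130,535),.185,.107,.05),(*s(65,290),.185,-.061,.05),(*s(641,125),-.225,-.061,.05),(*s(697,298),-.225,.061,.05),(*s(717,365),-.225,.107,.05),(*s(122,367),.158,0,.075)]
t,R,o,e=fit(c,P);print("rack",t,o,np.round(e*1e3,1).tolist())
B=[(*s(583,70),-.085,-.104,.069),(*s(670,370),-.085,.104,.069),(*s(343,142),.085,-.104,.069),(*s(427,440),.085,.104,.069)]
tb,Rb,ob,e=fit(c,B);print("board",tb,ob,np.round(e*1e3,1).tolist(),"in rack",R.T@(ob-o))
for n,p in dict(tail=(R.T@(ob-o))[0]-.085,piv=.158).items(): print(n,o+R@[p,0])
p=unproj(c,*s(152,437),.105)[:2];print("pin",p,R.T@(p-o)-[.158,0])
print("push dir",R[:,0],"y",R[:,1])
for n,b in dict(tape=(296,162),carton=(454,213),mallet=(474,313)).items(): print(n,R.T@(unproj(c,*b,.03)[:2]-o))
E
```

```text
rack 1.8336406510552126 [ 0.51775894 -0.01960571] [[1.1, -2.3], [-1.4, -0.0], [1.7, -1.2], [-0.0, 3.3], [-0.2, 0.3], [-1.1, 0.1], [-0.1, -0.3]]
board 1.8319538418117125 [ 0.54718671 -0.12367578] [[1.0, 0.7], [-0.3, 1.5], [-0.7, -1.6], [0.0, -0.5]] in rack [-0.10814193 -0.00137672]
tail [ 0.56794267 -0.20611416]
piv [0.47670608 0.13296776]
pin [0.42952076 0.11007161] [-0.0098497  0.0515138]
push dir [-0.25982823  0.96565485] y [-0.96565485 -0.25982823]
tape [-0.01640885 -0.29021352]
carton [-0.44924477  0.00542091]
mallet [-0.41640752  0.32042176]
```

```bash
python3 -m jog '[[17,-40,0,0,0,-0.45,1],[17,-40,0,0,0,-0.45,1],[17,-40,0,0,0,-0.45,1],[17,-40,0,0,0,-0.45,1],[17,-40,0,0,0,-0.45,1],[17,-40,0,0,0,-0.45,1],[17,-40,0,0,0,-0.45,1],[17,-40,0,0,0,-0.45,1],[17,-40,0,0,0,-0.45,1],[35.2,-82.9,-8,0,0,-0.937,1],[35.2,-82.9,-8,0,0,-0.937,1],[35.2,-82.9,-8,0,0,-0.937,1],[35.2,-82.9,-8,0,0,-0.937,1],[35.2,-82.9,-8,0,0,-0.937,1],[35.2,-82.9,-8,0,0,-0.937,1],[35.2,-82.9,-8,0,0,-0.937,1],[35.2,-82.9,-8,0,0,-0.937,1],[35.2,-82.9,-8,0,0,-0.937,1],[35.2,-82.9,-8,0,0,-0.937,1],[35.2,-82.9,-8,0,0,-0.937,1]]'
python3 - <<'E'
from h import *
s=env.get_state();print(s["position"],np.round(s["eef_rot"],3),s["ft_force"])
c=env.read_camera("wrist");cv2.imwrite("pics/w1.png",c["img"][:,:,::-1])
E
```

```text
t: 2.95
position: [0.5787, -0.2504, 0.1503]
eef_rot: [[-0.255, 0.967, -0.001], [0.967, 0.255, -0.002], [-0.001, -0.002, -1.0]]
ft_force: [-0.5, 0.3, 0.2]
width: 0.004
grasp_force: 0.0
[ 0.57873663 -0.25044955  0.15030512] [[-0.255  0.967 -0.001]
 [ 0.967  0.255 -0.002]
 [-0.001 -0.002 -1.   ]] [-0.46044498  0.31022462  0.24175142]
```

View pics/w1.png

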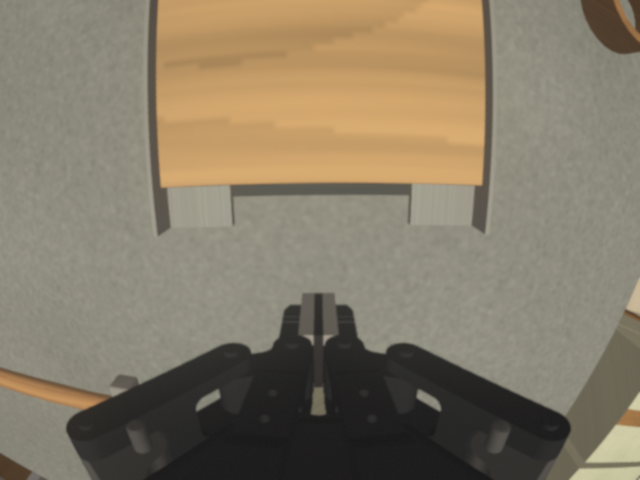

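The wrist view shows the board's trailing edge at row ~185 and the closed fingers centred (col 318) behind it between the rails. Next I descend.

```bash
python3 -m jog '[[0,0,-5,0,0,0,1],[0,0,-9.8,0,0,0,1],[0,0,-9.8,0,0,0,1],[0,0,-9.8,0,0,0,1],[-0.26,0.97,-9.8,0,0,0,1],[-0.39,1.45,-9.8,0,0,0,1],[-0.52,1.93,-9.8,0,0,0,1],[-0.52,1.93,-9.8,0,0,0,1]]'
python3 -m jog '[[-0.13,0.48,0,0,0,0,1],[-0.26,0.97,0,0,0,0,1],[-0.39,1.45,0,0,0,0,1],[-0.52,1.93,0,0,0,0,1],[-0.65,2.41,0,0,0,0,1],[-0.78,2.9,0,0,0,0,1],[-0.78,2.9,0,0,0,0,1]]'
```

```text
t: 3.8
position: [0.5743, -0.2263, 0.0542]
eef_rot: [[-0.26, 0.966, 0.001], [0.966, 0.26, 0.0], [-0.0, 0.001, -1.0]]
ft_force: [-0.0, 0.5, 0.4]
width: 0.0
grasp_force: 0.0
t: 4.5
position: [0.5659, -0.1975, 0.0532]
eef_rot: [[-0.26, 0.966, -0.0], [0.966, 0.26, 0.001], [0.001, -0.0, -1.0]]
ft_force: [0.9, -0.1, -0.6]
width: 0.003
grasp_force: 0.0
```

```bash
python3 -m jog '[[-0.08,0.29,0,0,0,0,1],[-0.16,0.58,0,0,0,0,1],[-0.23,0.87,0,0,0,0,1],[-0.31,1.16,0,0,0,0,1],[-0.39,1.45,0,0,0,0,1],[-0.47,1.74,0,0,0,0,1],[-0.55,2.03,0,0,0,0,1],[-0.62,2.32,0,0,0,0,1],[-0.7,2.61,0,0,0,0,1],[-0.78,2.9,0,0,0,0,1],[-0.86,3.19,0,0,0,0,1],[-0.94,3.48,0,0,0,0,1],[-1.01,3.77,0,0,0,0,1],[-1.09,4.06,0,0,0,0,1],[-1.17,4.35,0,0,0,0,1],[-1.25,4.64,0,0,0,0,1],[-1.33,4.92,0,0,0,0,1],[-1.4,5.21,0,0,0,0,1],[-1.48,5.5,0,0,0,0,1],[-1.56,5.79,0,0,0,0,1]]'
python3 - <<'E'
from h import *
s=env.get_state();print(s["ft_force"])
c=env.read_camera("top");cv2.imwrite("pics/t2.png",cv2.resize(c["img"][185:315,240:400,::-1],None,fx=4.6,fy=4.6,interpolation=cv2.INTER_CUBIC))
E
```

```text
t: 6.5
position: [0.5504, -0.1403, 0.0533]
eef_rot: [[-0.259, 0.966, -0.0], [0.966, 0.259, -0.0], [-0.0, -0.0, -1.0]]
ft_force: [0.0, -1.1, 0.1]
width: 0.001
grasp_force: 0.7
[ 0.03477693 -1.05044706  0.13948716]
```

View pics/t2.png

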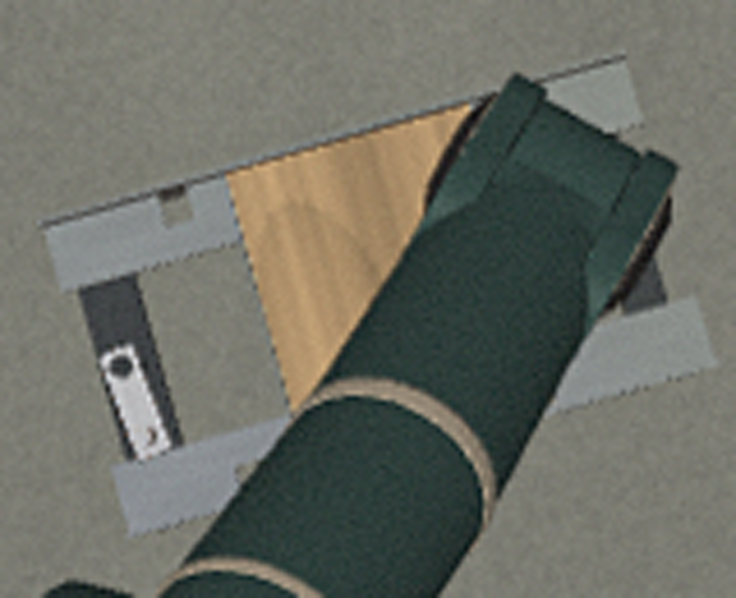

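The board has slid about 81 mm; its leading corner is now at (228,172), leaving about 57 mm to go.

```bash
python3 -m jog '[[-0.065,0.24,0,0,0,0,1],[-0.13,0.48,0,0,0,0,1],[-0.195,0.72,0,0,0,0,1],[-0.26,0.97,0,0,0,0,1],[-0.325,1.21,0,0,0,0,1],[-0.39,1.45,0,0,0,0,1],[-0.455,1.69,0,0,0,0,1],[-0.52,1.93,0,0,0,0,1],[-0.585,2.17,0,0,0,0,1],[-0.65,2.41,0,0,0,0,1],[-0.715,2.65,0,0,0,0,1],[-0.78,2.9,0,0,0,0,1],[-0.845,3.14,0,0,0,0,1],[-0.91,3.38,0,0,0,0,1],[-0.975,3.62,0,0,0,0,1],[-1.04,3.86,0,0,0,0,1],[-1.105,4.1,0,0,0,0,1],[-1.17,4.35,0,0,0,0,1]]'
python3 -m jog '[[-0.026,0.1,0,0,0,0,1],[-0.052,0.19,0,0,0,0,1],[-0.078,0.29,0,0,0,0,1],[-0.1,0.39,0,0,0,0,1],[-0.13,0.48,0,0,0,0,1],[-0.16,0.58,0,0,0,0,1],[-0.18,0.68,0,0,0,0,1],[-0.21,0.77,0,0,0,0,1]]'
```

```text
t: 8.35
position: [0.5387, -0.0968, 0.0533]
eef_rot: [[-0.259, 0.966, 0.0], [0.966, 0.259, -0.0], [-0.0, -0.0, -1.0]]
ft_force: [1.1, -3.5, 2.6]
width: 0.001
grasp_force: 1.9
t: 9.15
position: [0.5366, -0.0892, 0.0533]
eef_rot: [[-0.259, 0.966, -0.0], [0.966, 0.259, -0.0], [0.0, -0.0, -1.0]]
ft_force: [0.8, -3.2, 1.7]
width: -0.0
grasp_force: 1.8
```

```bash
for i in 1; do python3 -m jog '[[-0.013,0.05,0,0,0,0,1],[-0.026,0.1,0,0,0,0,1],[-0.04,0.145,0,0,0,0,1],[-0.052,0.19,0,0,0,0,1]]'; python3 -m jog '[[-0.013,0.05,0,0,0,0,1],[-0.026,0.1,0,0,0,0,1],[-0.04,0.145,0,0,0,0,1],[-0.052,0.19,0,0,0,0,1]]';python3 -m jog '[[-0.013,0.05,0,0,0,0,1],[-0.026,0.1,0,0,0,0,1],[-0.04,0.145,0,0,0,0,1],[-0.052,0.19,0,0,0,0,1]]'; done | grep -E 'posi|force'
```

```text
position: [0.536, -0.0871, 0.0531]
ft_force: [-0.1, -2.8, 0.6]
grasp_force: 1.2
position: [0.5355, -0.0853, 0.0532]
ft_force: [0.6, -1.4, -0.2]
grasp_force: 0.8
position: [0.5351, -0.0836, 0.0532]
ft_force: [-0.8, -1.0, -0.7]
grasp_force: 0.8
```

```bash
python3 -m jog '[[-0.013,0.05,0,0,0,0,1],[-0.026,0.1,0,0,0,0,1],[-0.04,0.145,0,0,0,0,1],[-0.052,0.19,0,0,0,0,1]]' | grep -E 'posi|force'
python3 - <<'E'
from h import *
c=env.read_camera("scene");i=c["img"][185:285,255:420,::-1];cv2.imwrite("pics/s3.png",cv2.resize(i,None,fx=4.8,fy=4.8,interpolation=cv2.INTER_CUBIC))
E
```

```text
position: [0.5345, -0.0817, 0.0533]
ft_force: [0.2, -2.3, -0.5]
grasp_force: 0.9
```

View pics/s3.png

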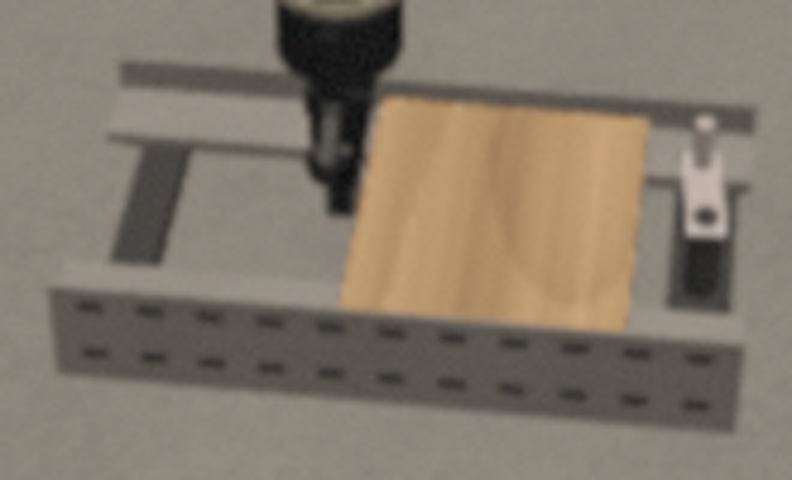

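```bash
python3 - <<'E'
from h import *
c=env.read_camera("scene");t=1.8336;R=np.array([[np.cos(t),-np.sin(t)],[np.sin(t),np.cos(t)]]);o=np.array([.51776,-.0196])
def L(x,y,z):
    q=proj(c,np.r_[o+R@[x,y],z])[0];return np.round((q+.5-[255,185])*4.8-.5,1).tolist()
for x in(.025,.03,.035):
  for z in(.062,.069): print(x,z,L(x+.085,.104,z),L(x-.085,.104,z),"near at plate",L(x+.085,-.104,z))
print("plate",L(.185,.1085,.074),L(-.225,.1085,.074),L(.185,-.1085,.074),L(-.225,-.1085,.074))
E
```

```text
0.025 0.062 [639.0, 113.5] [373.5, 92.4] near at plate [615.1, 339.6]
0.025 0.069 [639.6, 105.0] [373.5, 83.9] near at plate [615.7, 330.9]
0.03 0.062 [646.9, 114.2] [381.3, 93.0] near at plate [623.7, 340.4]
0.03 0.069 [647.5, 105.6] [381.2, 84.5] near at plate [624.3, 331.7]
0.035 0.062 [654.8, 114.8] [389.0, 93.6] near at plate [632.3, 341.1]
0.035 0.069 [655.4, 106.3] [389.0, 85.1] near at plate [633.0, 332.4]
plate [759.8, 103.8] [121.5, 53.5] [746.1, 341.6] [48.8, 279.8]
```

The far corners sit at about (652,118) and (380,97), which fits a top height of 62 mm (dropped) at x≈0.031. I'll push a little more to feel the stop.

```bash
python3 -m jog '[[-0.026,0.1,0,0,0,0,1],[-0.052,0.19,0,0,0,0,1]]' | grep -E 'posi|ft_force'; python3 -m jog '[[-0.026,0.1,0,0,0,0,1],[-0.052,0.19,0,0,0,0,1]]' | grep -E 'posi|ft_force'
```

```text
position: [0.5351, -0.0807, 0.0537]
ft_force: [7.8, -8.7, -1.3]
position: [0.5351, -0.0803, 0.054]
ft_force: [9.8, -17.5, -4.6]
```

The stop is firm (17 N), so I retreat and rise.

```bash
python3 -m jog '[[0.52,-1.93,0,0,0,0,1],[1.04,-3.86,0,0,0,0,1],[1.04,-3.86,0,0,0,0,1],[1.04,-3.86,5,0,0,0,1],[1.04,-3.86,10,0,0,0,1],[1.04,-3.86,13,0,0,0,1],[1.04,-3.86,13,0,0,0,1],[1.04,-3.86,13,0,0,0,1]]'
python3 - <<'E'
from h import *
c=env.read_camera("scene");t=1.8336;R=np.array([[np.cos(t),-np.sin(t)],[np.sin(t),np.cos(t)]]);o=np.array([.51776,-.0196])
cv2.imwrite("pics/s4.png",cv2.resize(c["img"][185:285,255:420,::-1],None,fx=4.8,fy=4.8,interpolation=cv2.INTER_CUBIC))
for a in(0,.1,.2,.3): print("pin px",a,((proj(c,np.r_[o+R@[.158-.05*np.sin(a),.05*np.cos(a)],.105])[0]+.5-[255,185])*4.8).round(1))
s=env.get_state()["position"];print(s)
def F(a,d): return o+R@[.158-.05*np.sin(a)+d*np.cos(a),.05*np.cos(a)+d*np.sin(a)]
p0=F(.1,.045);print("start shift cm",(p0-s[:2])*100)
for a in(.1,.25,.4,.55,.7,.85,1,1.15,1.3,1.45,1.57,1.65):print(a,((F(a,.018)-p0)*100).round(2))
E
```

```text
t: 12.05
position: [0.544, -0.1157, 0.1835]
eef_rot: [[-0.26, 0.966, 0.001], [0.966, 0.26, 0.001], [0.0, 0.001, -1.0]]
ft_force: [0.4, -0.0, 0.5]
width: -0.002
grasp_force: 0.0
pin px 0 [716.4 121.9]
pin px 0.1 [708.1 121.5]
pin px 0.2 [699.9 121.6]
pin px 0.3 [691.8 122.3]
[ 0.54355384 -0.11578806  0.18265964]
start shift cm [-12.95561283  27.30890985]
0.1 [ 0.96 -2.52]
0.25 [ 1.03 -3.32]
0.4 [ 1.22 -4.09]
0.55 [ 1.53 -4.83]
0.7 [ 1.94 -5.51]
0.85 [ 2.45 -6.12]
1 [ 3.04 -6.65]
1.15 [ 3.71 -7.09]
1.3 [ 4.43 -7.42]
1.45 [ 5.2  -7.64]
1.57 [ 5.83 -7.73]
1.65 [ 6.25 -7.75]
```

View pics/s4.png

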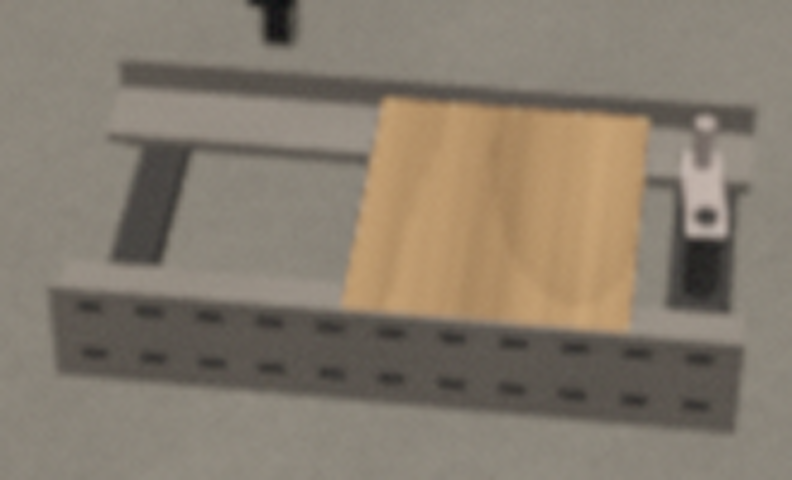

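The board lies flat and the pin top is at (704,121), so the keeper angle is about 0.15. Next I move behind the pin and lower.

```bash
python3 -m jog '[[-13,27.3,0,0,0,0,1],[-13,27.3,0,0,0,0,1],[-13,27.3,0,0,0,0,1],[-13,27.3,0,0,0,0,1],[-13,27.3,0,0,0,0,1],[-13,27.3,0,0,0,0,1],[-13,27.3,0,0,0,0,1],[-13,27.3,0,0,0,0,1],[-13,27.3,0,0,0,0,1],[-13,27.3,-5,0,0,0,1],[-13,27.3,-9.8,0,0,0,1],[-13,27.3,-9.8,0,0,0,1],[-13,27.3,-9.8,0,0,0,1]]'
python3 - <<'E'
from h import *
c=env.read_camera("wrist");cv2.imwrite("pics/w5.png",c["img"][:,:,::-1])
E
```

```text
t: 13.4
position: [0.4143, 0.1552, 0.0857]
eef_rot: [[-0.257, 0.966, -0.001], [0.966, 0.257, -0.002], [-0.001, -0.002, -1.0]]
ft_force: [0.2, 0.5, 0.7]
width: -0.0
grasp_force: 0.0
```

View pics/w5.png

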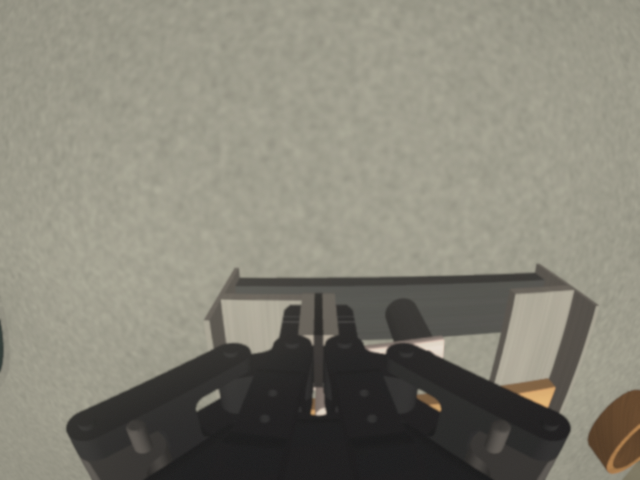

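The fingers are beside the rack's leading end with the post visible at (405,310), as expected; the pin is hidden behind the fingers. I sweep the arc with the tool turning along.

```bash
python3 -m jog '[[0.5,-1.3,0,0,0,0,1],[0.96,-2.5,0,0,0,0,1],[1.0,-2.9,0,0,0,0.07,1],[1.03,-3.3,0,0,0,0.15,1],[1.12,-3.7,0,0,0,0.22,1],[1.22,-4.1,0,0,0,0.3,1],[1.37,-4.45,0,0,0,0.37,1],[1.53,-4.8,0,0,0,0.45,1],[1.73,-5.15,0,0,0,0.52,1],[1.94,-5.5,0,0,0,0.6,1],[2.2,-5.8,0,0,0,0.67,1],[2.45,-6.1,0,0,0,0.75,1],[2.75,-6.4,0,0,0,0.82,1],[3.04,-6.65,0,0,0,0.9,1],[3.04,-6.65,0,0,0,0.9,1]]'
python3 - <<'E'
from h import *
print(env.get_state()["qpos"])
c=env.read_camera("scene");cv2.imwrite("pics/s6.png",cv2.resize(c["img"][185:285,255:420,::-1],None,fx=4.8,fy=4.8,interpolation=cv2.INTER_CUBIC))
E
```

```text
t: 14.95
position: [0.446, 0.0898, 0.0879]
eef_rot: [[-0.918, 0.397, 0.004], [0.397, 0.918, 0.001], [-0.003, 0.003, -1.0]]
ft_force: [0.4, -0.3, -0.6]
width: -0.006
grasp_force: 0.0
[-0.50307505  0.33614429  0.27339457  2.15306221 -0.14503542  0.6648001
  1.03228175]
```

View pics/s6.png

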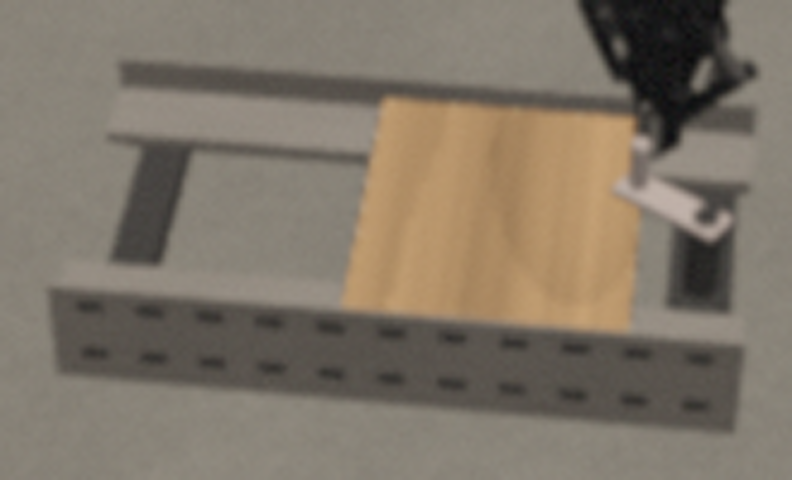

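The keeper is about 1 rad round and already passes over the board edge at (640,190), so I continue to the stop.

```bash
python3 -m jog '[[0.33,-0.23,0,0,0,0.07,1],[0.67,-0.44,0,0,0,0.15,1],[1.03,-0.62,0,0,0,0.22,1],[1.39,-0.77,0,0,0,0.3,1],[1.77,-0.89,0,0,0,0.37,1],[2.16,-0.99,0,0,0,0.45,1],[2.48,-1.04,0,0,0,0.5,1],[2.79,-1.08,0,0,0,0.57,1],[2.79,-1.08,0,0,0,0.57,1]]'; python3 -m jog '[[0.15,-0.02,0,0,0,0,1],[0.3,-0.03,0,0,0,0,1],[0.3,-0.03,0,0,0,0,1]]'
```

```text
t: 15.9
position: [0.473, 0.0792, 0.0865]
eef_rot: [[-0.987, -0.159, 0.002], [-0.159, 0.987, 0.0], [-0.002, -0.0, -1.0]]
ft_force: [-0.5, -0.8, -0.1]
width: -0.0
grasp_force: 0.0
t: 16.2
position: [0.4737, 0.079, 0.0854]
eef_rot: [[-0.987, -0.158, -0.003], [-0.158, 0.987, -0.0], [0.003, 0.0, -1.0]]
ft_force: [-11.5, 0.4, 8.9]
width: 0.001
grasp_force: 5.9
```

The pin is at its stop (11 N). I back off and rise.

```bash
python3 -m jog '[[-1.5,-0.4,0,0,0,0,1],[-3,-0.8,0,0,0,0,1],[-3,-0.8,0,0,0,0,1],[-3,-0.8,5,0,0,0,1],[-3,-0.8,10,0,0,0,1],[-3,4,15,0,0,0,1],[-3,9,15,0,0,0,1],[-3,14,15,0,0,0,1],[-3,14,15,0,0,0,1],[-3,14,15,0,0,0,1],[-3,14,15,0,0,0,1]]'
python3 - <<'E'
from h import *
c=env.read_camera("scene");cv2.imwrite("pics/s7.png",cv2.resize(c["img"][185:285,255:420,::-1],None,fx=4.8,fy=4.8,interpolation=cv2.INTER_CUBIC))
E
```

```text
t: 17.3
position: [0.4455, 0.2182, 0.2352]
eef_rot: [[-0.987, -0.159, -0.0], [-0.159, 0.987, -0.001], [0.0, -0.001, -1.0]]
ft_force: [0.9, -0.5, 0.3]
width: 0.003
grasp_force: 0.0
```

View pics/s7.png

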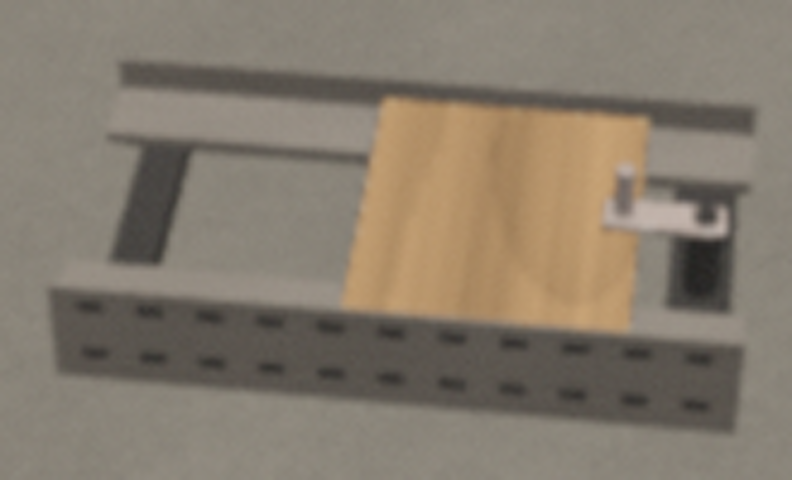

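The keeper at (665,215) points along rack -x over the board's leading edge, the board lies flat, and the hand is clear.

```bash
python3 -c "
from bench import env
print(env.hand_in())"
```

```text
the job is handed in; nothing more can be done
None
```

The job is handed in, with no verdict returned: the board is seated flat in the slots, the keeper is against its stop over the leading edge, and the hand is clear (17.3 s used).

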